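Put the jeweller's hand tools back in their trays

ROBOT

A 6-joint arm with a two-finger parallel gripper is mounted at the origin on the work surface. World frame = base frame: x ahead of the robot, y to its left, z up, the work surface at z = 0. Lengths are in m, angles in degrees, forces in N, time in s.
With the tool pointing down it reaches from about 0.3 to 0.75 m from the base axis. Payload 8.5 kg.
Tool frame: the origin (TCP) lies midway between the tips of the shut fingers; the grasp point (between the pads) lies env.tcp_to_grasp behind it (env.tcp_to_grasp is the distance from the TCP to the grasp point, in m); z points along the fingers, y is the line along which they close (so a half turn about z gives the same grasp; the last joint's range is limited). The gripper opens to 85 mm and grips with 20 to 120 N. Pads are 22 mm wide; open, the fingers measure 114 mm over their backs; the gripper's body (76 mm by 85 mm) begins 54 mm behind the grasp point. The pads swing forward as they close: fully open they stand 13 mm farther back than shut.
Start: joints at [54.185, 21.807, 74.336, -0, 83.858, -12.336], TCP at [0.219, 0.504, 0.231] pointing down, gripper open.
Joint ranges: [-178.18, 178.18], [-50.72, 133.34], [12.68, 142.11], [-81.47, 261.47], [9.98, 163.14], [-165.26, 165.26]. Speed limits (degrees/s): [136.94, 136.94, 180, 180, 180, 180].

INTERFACE

Orientations are given as a 3x3 rotation matrix whose columns are the frame's x, y, z axes.
In Python, from rig import observe, optics, job, env gives the robot as it stands. The module is installed in compiled form; this text tells all that it offers.
- The arm moves only by the shell command python3 -m jog 'ROWS' [FORCE]. ROWS is JSON, a list of rows, each a list of 7 numbers: the turn, a rotation vector about the tool's x, y, z in rad, then the shift along the tool's x, y, z in m, then the opening in per cent of the stroke, from 0 (shut) to 100 (fully open). A call has 1 to 10 rows; each row shifts and turns the commanded pose from where the row before left it, along the tool's axes as they then stand; what a row does not reach is not made up. A row lasts 1/8 s, in which the tool goes at most 62.5 mm and 10.7 degrees, less where a joint would pass 70% of its speed; a pose out of reach is approached as far as the arm can. A call is refused whole if a number of a shift passes 0.0625 or a number of a turn 0.188, either way. A call with a gripper value outside its range is refused whole. The fingers move at their own pace and stop on an object; FORCE is the grip in N (left out, the last holds). Time passes only in rows, so rows that do not move let the fingers close. It gives the time, the measured TCP pose, the force, the opening and the grip force at its end, in the units of the state.
- observe(): the state, without advancing time (a new reading comes with each control period).
- optics.get_image(name): name is "scene" or "top"; returns a dict with "pixels" (384x512x3 uint8, red, green, blue), "mtx" (3x3 intrinsics, pixels), "dist_coeffs" ([k1, k2, p1, p2, k3] as OpenCV has them; the pictures are not rectified), "rvec" (rotation vector, rad) and "tvec" (3), from world to camera coordinates, as OpenCV has them. Camera axes: x right, y down, z forward; pixel columns grow to the right and rows downward; lengths in m; the calibration is good to about 2 mm. A picture is of the moment at which its call begins. There is no depth.
- job.close_job(): hands the job in; it is judged then, once.
The state is a dict: "time_s": time; "q": joint angles; "qvel": joint speeds; "joint_efforts": joint torques, N m; "position": TCP position; "tool_rot": TCP orientation; "ft_force": force on the tool from outside, world axes, zero at the start; "wrist_torque": the same for the moment, N m; "grip_width": finger opening in m; "gripper_force": force on a finger pad.
Only numpy, scipy, OpenCV 4.12 (cv2) and the standard library are available. Lean on these libraries where they do the work, as an engineer would, in place of code of your own. Each camera call takes 0.05 s, during which the arm holds its last target. There are 200 camera calls.

TASK

Clear the jeweller's bench: put the two wooden-handled files in the longest tray, the two mushroom-handled gravers in the shortest tray, and the loose ring clamp in the middle-sized tray beside the clamp that is already there. Each tool lies lengthwise, either way round, flat on its tray's floor, about midway between the tray's ends, side by side and not one on another. Set the tools down, do not drop or toss them, and leave the loupe and the clamp already in its tray where they lie.

Things in the scene. Friction and masses are not known exactly. Their poses are not given: they have to be found in the camera images.
- file_a: wooden-handled hand file, 170 mm long, along its x. Origin: mid-length, on the surface under it; z up. Pale octagonal wood handle, 20 mm across flats, x -85 to -20 mm, then a brass ferrule to 0; dark steel blade 13 x 4 mm to x +85. Rests on blade tip and handle's front edge, handle end raised: axis 10.7 mm up at x -30, 13.0 at -60. Grip the upright side flats near x -32; balance near x +5. About 65 g.
- file_b: wooden-handled file with a narrow blade, 170 mm long, along its x. Origin: mid-length, on the surface under it; z up. Pale octagonal wood handle, 20 mm across flats, x -85 to -20 mm, then a brass ferrule to 0; dark steel blade 8 x 5 mm to x +85. Rests on blade tip and handle's front edge, handle end raised: axis 10.7 mm up at x -30, 12.8 at -60. Grip the upright side flats near x -32; balance near x +5. About 65 g.
- graver_a: graver, dark wood mushroom handle, along its x, 87 mm long. Origin: on the surface under its axis, 47 mm from the butt; z up. Handle x -47 to -7 mm, widest (28 mm) from -37 to -27, resting on its planed underside: axis 10 mm, top 24 mm up. 3.4 mm steel shank to x +40, clear of the surface. Grip across the handle at x -32. About 35 g. Two alike.
- graver_b: graver, dark wood mushroom handle, along its x, 87 mm long. Origin: on the surface under its axis, 47 mm from the butt; z up. Handle x -47 to -7 mm, widest (28 mm) from -37 to -27, resting on its planed underside: axis 10 mm, top 24 mm up. 3.4 mm steel shank to x +40, clear of the surface. Grip across the handle at x -32. About 35 g. Two alike.
- ring_clamp: loose wooden ring clamp: a straight bar of two wooden halves, 130 mm long (x), 24 mm wide (y), 22 mm high, with dark leather jaws at +x, a thin brass band near x = +22 mm and a pale wedge at -x. Origin: centre of its underside; z up. Lies flat on the bench; grip it across its width at the middle. About 70 g.
- file_tray: longest tray, dark-edged, shallow, fixed, long along its y: inside 200 mm (y) by 120 mm (x). Origin: centre of underside; cork floor 4 mm above it; walls 6 mm thick, rim 8 mm above the floor. Empty; for both files, one either side of the middle.
- graver_tray: shortest, nearly square tray, dark-edged, shallow, fixed, long along its y: inside 124 mm (y) by 120 mm (x). Origin: centre of underside; cork floor 4 mm above it; walls 6 mm thick, rim 8 mm above the floor. Empty; for both gravers, one either side of the middle.
- clamp_tray: middle-sized tray, dark-edged, shallow, fixed, long along its y: inside 160 mm (y) by 120 mm (x). Origin: centre of underside; cork floor 4 mm above it; walls 6 mm thick, rim 8 mm above the floor. A ring clamp lies in its far (+x) half; the loose one goes in the near (-x) half.
- old_clamp: the ring clamp already in its tray, the same as ring_clamp (130 x 24 x 22 mm), loose, lying along the tray about 32 mm to the +x side of its middle. Origin: centre of its underside. Leave it.
- loupe: folding magnifier lying among the tools, black case with a dark steel lens ring, about 65 x 30 mm and 15 mm high, loose. Origin: on the bench under the case, 42 mm from the lens end. Leave it.

How it is judged (in metres and radians):
At the end, for the whole second after the job is handed in: Files in the long, gravers in the short, ring clamp in the middle tray; each on its floor (within 5 mm, 0.12 rad), between the side walls, within 18 mm of midway between its ends, lengthwise within 0.35 rad, at rest; loupe moved under 20 mm, the old clamp under 15 mm (x of file_a in the frame of file_tray between -0.053 and 0.053 m and y of file_a in the frame of file_tray between -0.018 and 0.018 m and z of file_a in the frame of file_tray between 0 and 0.009 m and angle between each of file_a, file_b, graver_a, graver_b, ring_clamp's own z axis and vertical below 0.12 rad and angle between the x axis of each of file_a, file_b and the y axis of file_tray, either way round below 0.35 rad and linear speed of each of file_a, file_b, graver_a, graver_b, ring_clamp below 0.02 m/s and x of file_b in the frame of file_tray between -0.053 and 0.053 m and y of file_b in the frame of file_tray between -0.018 and 0.018 m and z of file_b in the frame of file_tray between 0 and 0.009 m and x of graver_a in the frame of graver_tray between -0.05 and 0.05 m and y of graver_a in the frame of graver_tray between -0.018 and 0.018 m and z of graver_a in the frame of graver_tray between 0 and 0.009 m and angle between the x axis of each of graver_a, graver_b and the y axis of graver_tray, either way round below 0.35 rad and x of graver_b in the frame of graver_tray between -0.05 and 0.05 m and y of graver_b in the frame of graver_tray between -0.018 and 0.018 m and z of graver_b in the frame of graver_tray between 0 and 0.009 m and x of ring_clamp in the frame of clamp_tray between -0.051 and 0.051 m and y of ring_clamp in the frame of clamp_tray between -0.018 and 0.018 m and z of ring_clamp in the frame of clamp_tray between 0 and 0.009 m and angle between the x axis of ring_clamp and the y axis of clamp_tray, either way round below 0.35 rad and distance of loupe from where it was at the start of the episode below 0.02 m and distance of old_clamp from where it was at the start of the episode below 0.015 m); the robot touches nothing.
It fails at once if a tool is dropped from more than about 30 mm, or tossed ((linear speed of file_a above 0.75 m/s and contact force between the fingers and file_a below 0.05 N) or (linear speed of file_b above 0.75 m/s and contact force between the fingers and file_b below 0.05 N) or (linear speed of graver_a above 0.75 m/s and contact force between the fingers and graver_a below 0.05 N) or (linear speed of graver_b above 0.75 m/s and contact force between the fingers and graver_b below 0.05 N) or (linear speed of ring_clamp above 0.75 m/s and contact force between the fingers and ring_clamp below 0.05 N)).
It fails at once if the loupe is knocked away (20 mm) or the clamp already in its tray is shifted (15 mm) (distance of loupe from where it was at the start of the episode above 0.02 m or distance of old_clamp from where it was at the start of the episode above 0.015 m).
It also fails if it takes over 112 s, if anything falls off the work surface, if the arm or the gripper's body presses on something with over 40 N, if the wrist force passes 120 N, or if a joint passes its speed limit or range.

## Working session

There is one attempt and no reset: what is moved stays moved. The work goes in short steps, Python scripts to look and compute and a shell command to move; the robot and the scene stay as the last step left them, time stands still between calls to the robot, and variables do not carry over. Pictures are saved under pics/ and viewed, at most 14 in all, crops included, and the job is handed in when it is done.

```bash
mkdir -p pics; cat > h.py <<'E'
import numpy as np,cv2
from rig import observe,optics,env
def grab(n,f):
    d=optics.get_image(n); cv2.imwrite('pics/'+f+'.png',d['pixels'][:,:,::-1]); np.savez('pics/'+f+'.npz',**d); return d
def load(f): return dict(np.load('pics/'+f+'.npz'))
def ray(d,uv):
    p=cv2.undistortPoints(np.array(uv,float).reshape(-1,1,2),d['mtx'],d['dist_coeffs']).reshape(-1,2)
    R=cv2.Rodrigues(d['rvec'])[0]; o=-R.T@d['tvec'].ravel()
    return o,np.c_[p,np.ones(len(p))]@R
def onz(d,uv,z):
    o,r=ray(d,uv); return o+r*((z-o[2])/r[:,2])[:,None]
def proj(d,P): return cv2.projectPoints(np.array(P,float).reshape(-1,1,3),d['rvec'],d['tvec'],d['mtx'],d['dist_coeffs'])[0].reshape(-1,2)
def tri(d1,u1,d2,u2):
    o1,r1=ray(d1,u1);o2,r2=ray(d2,u2);out=[]
    for a,b in zip(r1,r2):
        s=np.linalg.lstsq(np.c_[a,-b],o2-o1,rcond=None)[0]; p,q=o1+s[0]*a,o2+s[1]*b; out.append([*(p+q)/2,np.linalg.norm(p-q)])
    return np.array(out)
E
python3 - <<'E'
from h import *
np.set_printoptions(precision=4,suppress=True)
for n in('scene','top'):
    d=grab(n,n+'0'); R=cv2.Rodrigues(d['rvec'])[0]; print(n,-R.T@d['tvec'].ravel(),d['mtx'][0,0],R)
    cv2.imwrite('pics/%s0b.png'%n,cv2.resize(d['pixels'][:,:,::-1],(800,600),interpolation=cv2.INTER_CUBIC))
s=observe();print(s,env.tcp_to_grasp)
E
```

```text
scene [ 1.0432 -0.5676  0.5667] 389.5788760217103 [[ 0.7177  0.6962  0.0169]
 [ 0.4139 -0.407  -0.8143]
 [-0.56    0.5914 -0.5802]]
top [0.4528 0.0024 0.8798] 351.1488350910942 [[ 0.0256 -0.9997 -0.0035]
 [-0.992  -0.025  -0.1238]
 [ 0.1237  0.0066 -0.9923]]
{'time_s': 0.1, 'q': array([ 54.1834,  21.839 ,  74.3798,   0.    ,  83.858 , -12.3367]), 'qvel': array([ 0.0277, -0.1355, -0.2018,  0.0581, -0.1218,  0.0097]), 'joint_efforts': array([  0.0043, -44.9219, -23.1657,  -0.0001,   0.0037,  -0.0001]), 'position': array([0.219 , 0.5042, 0.2308]), 'tool_rot': array([[-0.9172,  0.3984, -0.0008],
       [ 0.3984,  0.9172, -0.0011],
       [ 0.0003, -0.0013, -1.    ]]), 'ft_force': array([-1.0343,  0.3828,  0.7929]), 'wrist_torque': array([ 0.0067, -0.004 , -0.0101]), 'gripper_force': 0.0, 'grip_width': 0.08569689533364695} 0.0187
```

View pics/top0b.png

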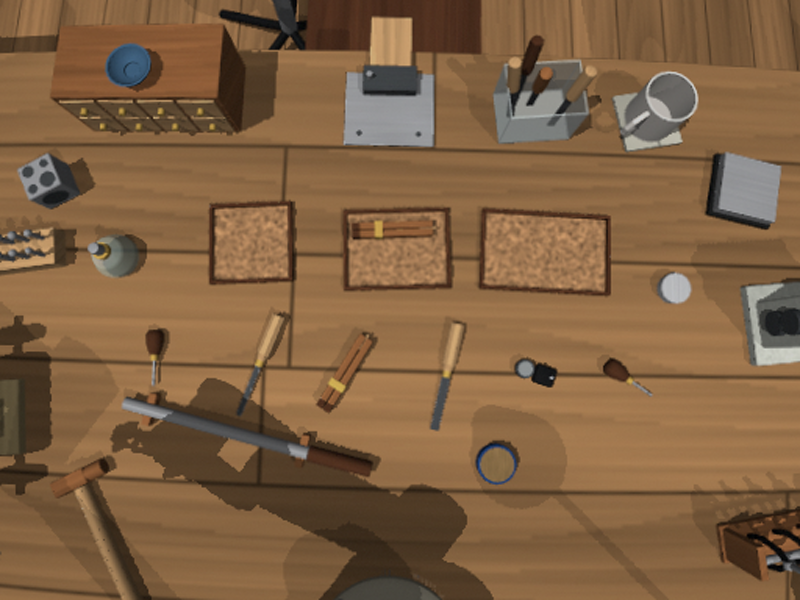

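View pics/scene0b.png

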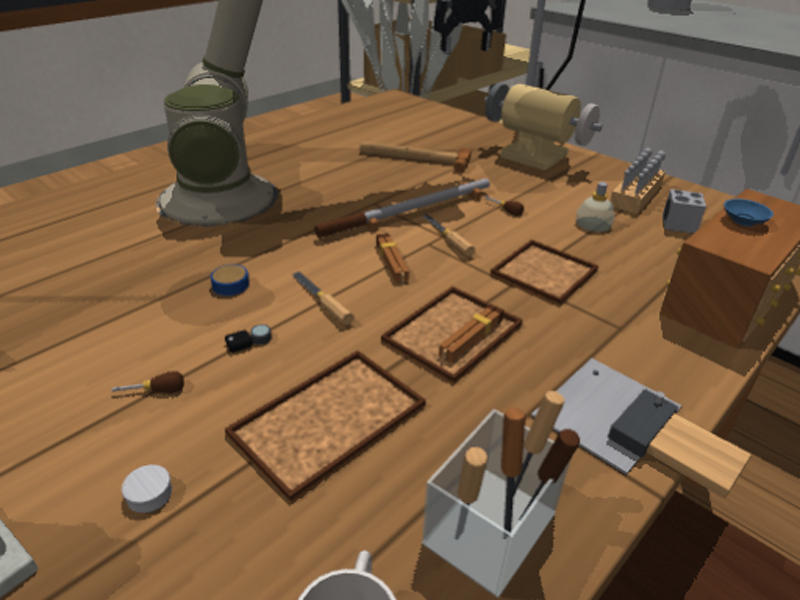

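The top view shows every tool clear. In 800x600 pixels: graver handles (155,340) and (615,369), file handles (268,335) and (453,345), clamp (346,370), loupe (537,373). Tray centres are at (252,243), (397,248) and (545,252). The scene view shows them all too. Next I'll segment them.

```bash
python3 - <<'E'
from h import *
t=cv2.imread('pics/top0.png');s=cv2.imread('pics/scene0.png')
a=cv2.resize(t[195:285,85:425],None,fx=2.35,fy=2.35,interpolation=cv2.INTER_CUBIC)
b=cv2.resize(s[115:260,60:345],None,fx=2.6,fy=2.6,interpolation=cv2.INTER_CUBIC)
w=800;a=a[:,:w];b=cv2.copyMakeBorder(b,0,0,0,w-b.shape[1],0)[:380]
cv2.imwrite('pics/c0.png',np.vstack([a,b]));print(a.shape,b.shape)
hsv=cv2.cvtColor(t,cv2.COLOR_BGR2HSV);hs=cv2.cvtColor(s,cv2.COLOR_BGR2HSV)
k=lambda p:(int(p[0]*.64),int(p[1]*.64))
for n,p in dict(fa=(270,330),fabl=(250,385),fb=(454,340),fbbl=(441,400),cl=(346,370),band=(337,385),g1=(154,340),g2=(613,368),bench=(400,340),bench2=(200,330),bench3=(560,330),shade=(320,400)).items():
    u,v=k(p);print(n,(u,v),hsv[v,u],hsv[v-1:v+2,u-1:u+2].reshape(-1,3).mean(0).round())
E
```

```text
Traceback (most recent call last):
ValueError: all the input array dimensions except for the concatenation axis must match exactly, but along dimension 1, the array at index 0 has size 799 and the array at index 1 has size 800
```

```bash
python3 - <<'E'
from h import *
t=cv2.imread('pics/top0.png');s=cv2.imread('pics/scene0.png')
a=cv2.resize(t[195:285,85:425],(800,212),interpolation=cv2.INTER_CUBIC)
b=cv2.resize(s[115:260,60:345],(741,377),interpolation=cv2.INTER_CUBIC)
b=cv2.copyMakeBorder(b,0,0,0,59,0)
cv2.imwrite('pics/c0.png',np.vstack([a,b]))
hsv=cv2.cvtColor(t,cv2.COLOR_BGR2HSV)
k=lambda p:(int(p[0]*.64),int(p[1]*.64))
for n,p in dict(fa=(270,330),fabl=(250,385),fb=(454,340),fbbl=(441,400),cl=(346,370),band=(337,385),g1=(154,340),g2=(613,368),bench=(400,340),bench2=(200,330),bench3=(560,330),shade=(320,400)).items():
    u,v=k(p);print(n,(u,v),hsv[v-1:v+2,u-1:u+2].reshape(-1,3).mean(0).round())
E
```

```text
fa (172, 211) [ 17. 112. 194.]
fabl (160, 246) [84. 19. 81.]
fb (290, 217) [ 17. 112. 201.]
fbbl (282, 256) [104.  18.  76.]
cl (221, 236) [ 13. 156. 115.]
band (215, 246) [ 22. 151. 205.]
g1 (98, 217) [ 10. 153.  73.]
g2 (392, 235) [ 11. 155.  74.]
bench (256, 217) [ 15. 131. 151.]
bench2 (128, 211) [ 15. 131. 160.]
bench3 (358, 211) [ 15. 130. 159.]
shade (204, 256) [ 12. 142. 101.]
```

View pics/c0.png

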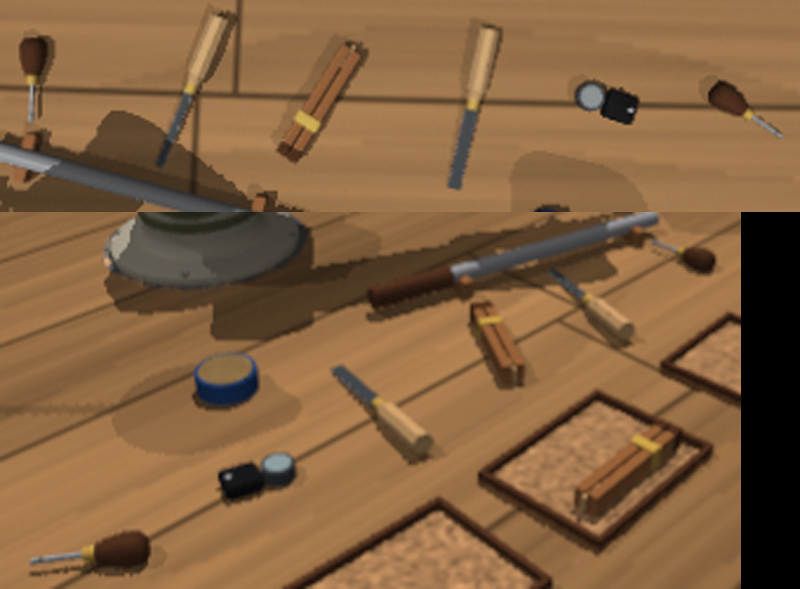

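```bash
cat > seg.py <<'E'
from h import *
np.set_printoptions(precision=4,suppress=True)
def blobs(d,m,amin):
    n,l,st,c=cv2.connectedComponentsWithStats(m.astype(np.uint8))
    for i in range(1,n):
        if st[i,4]>=amin: yield c[i],st[i],np.argwhere(l==i)[:,::-1]
def masks(d):
    H,S,V=[x.astype(int) for x in cv2.split(cv2.cvtColor(d['pixels'],cv2.COLOR_RGB2HSV))]
    return dict(pale=(V>172)&(S>85)&(S<125)&(H>13)&(H<22),dark=(H<14)&(V<92)&(S>110),brass=(H>18)&(H<30)&(S>135)&(V>140),steel=(S<60)&(V>40)&(V<235),clamp=(H<15)&(S>146)&(V>80))
if __name__=='__main__':
    for n,(x0,x1,y0,y1) in dict(top=(80,430,120,290),scene=(60,400,110,320)).items():
        d=load(n+'0')
        for k,m in masks(d).items():
            w=np.zeros_like(m);w[y0:y1,x0:x1]=m[y0:y1,x0:x1]
            print(n,k,[(c.round(1).tolist(),int(s[4])) for c,s,p in blobs(d,w,5 if k=='brass' else 25)])
E
python3 seg.py
```

```text
top pale [([145.6, 142.5], 28), ([174.2, 145.3], 64), ([333.8, 146.8], 27), ([366.7, 151.1], 101), ([141.2, 148.8], 29), ([156.2, 154.7], 30), ([329.2, 152.4], 30), ([249.2, 158.5], 29), ([314.9, 169.4], 51), ([154.2, 168.2], 28), ([247.8, 172.0], 32), ([341.9, 173.5], 29), ([171.4, 215.6], 118), ([289.1, 221.7], 140)]
top dark [([159.1, 154.6], 487), ([255.1, 159.1], 524), ([349.6, 160.2], 661), ([227.6, 148.0], 44), ([98.8, 217.9], 140), ([393.8, 236.7], 153), ([208.0, 258.7], 49), ([202.8, 286.3], 61)]
top brass [([242.0, 146.1], 54), ([97.5, 228.6], 13), ([165.2, 232.0], 17), ([285.2, 238.9], 14), ([215.2, 246.1], 57), ([402.5, 243.3], 12)]
top steel [([82.9, 163.5], 148), ([425.7, 184.1], 136), ([97.9, 238.8], 28), ([335.5, 235.5], 117), ([159.1, 248.3], 103), ([281.3, 257.7], 176), ([410.4, 248.3], 27), ([136.3, 273.0], 966)]
top clamp [([134.1, 145.5], 30), ([254.5, 134.1], 27), ([220.1, 150.3], 39), ([259.8, 146.0], 277), ([389.5, 151.3], 34), ([233.7, 146.9], 93), ([264.5, 183.2], 30), ([225.4, 230.0], 312), ([211.1, 252.9], 91), ([96.9, 254.6], 31), ([93.0, 268.6], 27), ([1
[... 348 characters left out ...]
5.6], 442), ([357.5, 291.1], 448)]
scene brass [([247.7, 156.2], 21), ([204.8, 187.2], 6), ([307.8, 203.6], 36), ([93.6, 244.8], 13)]
scene steel [([137.1, 114.9], 157), ([138.2, 129.5], 1540), ([271.9, 127.6], 494), ([384.8, 120.4], 42), ([381.0, 131.6], 130), ([277.5, 142.1], 42), ([380.7, 142.0], 194), ([196.0, 180.9], 82), ([166.3, 211.5], 83), ([380.6, 262.5], 2137), ([81.0, 247.6], 38), ([303.3, 297.1], 1293), ([344.1, 307.2], 554), ([94.0, 309.4], 602)]
scene clamp [([217.0, 140.2], 43), ([245.5, 152.0], 42), ([253.1, 166.3], 163), ([275.2, 193.1], 31), ([314.1, 199.3], 73), ([295.5, 214.6], 254), ([310.0, 223.0], 50), ([204.1, 273.4], 395), ([329.1, 264.8], 91), ([362.9, 278.6], 44)]
```

```bash
python3 - <<'E'
from seg import *
T,S=load('top0'),load('scene0')
tops=[(97.5,228.6),(98.8,217.9),(165.2,232),(171.4,215.6),(285.2,238.9),(289.1,221.7),(215.2,246.1),(242,146.1),(402.5,243.3),(393.8,236.7)]
sc=[None,(328.6,132.9),None,(293.9,152.7),(204.8,187.2),(214.7,194.5),(247.7,156.2),(307.8,203.6),(93.6,244.8),(107.2,244.8)]
names='g1br g1h fbbr fbh fabr fah clband oldband g2br g2h'.split()
for n,a,b in zip(names,tops,sc):
    if b: print(n,tri(T,[a],S,[b])[0])
def top(u,z): return onz(T,[u],z)[0]
print('axes')
for n,h,tip,z in [('g1',(98.8,217.9),(97.9,238.8),.011),('fb',(171.4,215.6),(159.1,248.3),.012),('fa',(289.1,221.7),(281.3,257.7),.012),('g2',(393.8,236.7),(410.4,248.3),.011)]:
    a,b=top(h,z),top(tip,.01 if n[0]=='g' else .005); v=b-a; print(n,a,b,'yaw',np.degrees(np.arctan2(v[1],v[0])),np.linalg.norm(v[:2]))
M=masks(T)
# clamp: union of clamp & brass & dark blobs, close
w=np.zeros((384,512),np.uint8);m=(M['clamp']|M['brass']|M['dark']);w[210:265,196:242]=m[210:265,196:242]
w=cv2.morphologyEx(w,cv2.MORPH_CLOSE,np.ones((3,3)))
for c,s,p in blobs(T,w,100):
    r=cv2.minAreaRect(p.astype(np.float32));print('clamp',r);q=onz(T,cv2.boxPoints(r),.018);print(q,q.mean(0))
for nm,c0 in [('graver',(159,154)),('clampt',(255,159)),('filet',(349.6,160))]:
    for c,s,p in blobs(T,M['dark'],400):
        if abs(c[0]-c0[0])<5 and abs(c[1]-c0[1])<8:
            r=cv2.minAreaRect(p.astype(np.float32)); q=onz(T,cv2.boxPoints(r),.012); e1=q[1]-q[0];e2=q[2]-q[1]
            print(nm,q.mean(0),np.linalg.norm(e1),np.linalg.norm(e2),[np.degrees(np.arctan2(e[1],e[0])) for e in(e1,e2)])
E
```

```text
g1h [0.4636 0.385  0.0104 0.0002]
fbh [0.4747 0.1995 0.0192 0.0003]
fabr [ 0.4246 -0.0815  0.0148  0.0021]
fah [ 0.4676 -0.0889  0.019   0.0008]
clband [0.4037 0.0882 0.0238 0.001 ]
oldband [0.6511 0.0311 0.0274 0.001 ]
g2br [ 0.42   -0.3719  0.0135  0.0007]
g2h [ 0.4358 -0.3513  0.0105  0.0005]
axes
g1 [0.4635 0.3847 0.011 ] [0.4117 0.3838 0.01  ] yaw -178.95569972239846 0.051890218978517186
fb [0.4748 0.2011 0.012 ] [0.3934 0.2294 0.005 ] yaw 160.79941540246608 0.0861626230666537
fa [ 0.4674 -0.0899  0.012 ] [ 0.379  -0.0728  0.005 ] yaw 169.0248877909183 0.0900356312442593
g2 [ 0.436  -0.3509  0.011 ] [ 0.4081 -0.3931  0.01  ] yaw -123.49810588813152 0.05059482982403368
clamp ((219.9258270263672, 238.121337890625), (10.808237075805664, 53.8515625), 31.429563522338867)
[[0.3736 0.1219 0.018 ]
 [0.4865 0.0574 0.018 ]
 [0.4733 0.0344 0.018 ]
 [0.3608 0.099  0.018 ]] [0.4236 0.0782 0.018 ]
graver [0.6274 0.2375 0.012 ] 0.13713446648838234 0.1338505502894181 [np.float64(-88.93066207153248), np.float64(-177.13442761775724)]
clampt [0.6232 0.0013 0.012 ] 0.17456450219679315 0.13209464380688743 [np.float64(-87.17489011981824), np.float64(-178.01697014848298)]
filet [ 0.6244 -0.2404  0.012 ] 0.13173519372850762 0.2184043481413461 [np.float64(-2.9583338123272553), np.float64(-91.54982639766175)]
```

```bash
cat > plan.py <<'E'
import sys
from h import *
x,y,z,phi=map(float,sys.argv[1:5])
s=observe();R=s['tool_rot'];p=s['position']
cur=np.degrees(np.arctan2(R[1,1],R[0,1]))
d=(phi-cur+90)%180-90
th=-np.radians(d); c,sn=np.cos(np.radians(d)),np.sin(np.radians(d))
Rf=np.array([[c,-sn,0],[sn,c,0],[0,0,1]])@R
v=Rf.T@(np.array([x,y,z])-p)
print('t %.2f pos %s phi %.1f grip %.4f F %.1f ft %s'%(s['time_s'],p.round(4),cur,s['grip_width'],s['gripper_force'],s['ft_force'].round(1)))
print('turn z %.3f rad; then shift'%th,v.round(4))
E
python3 plan.py .466 .385 .08 91
```

```text
t 0.10 pos [0.219  0.5042 0.2308] phi 66.5 grip 0.0857 F 0.0 ft [-1.   0.4  0.8]
turn z -0.427 rad; then shift [-0.2449 -0.1233  0.1509]
```

```bash
python3 -m jog '[[0,0,-0.142,0,0,0,60],[0,0,-0.142,0,0,0,60],[0,0,-0.143,0,0,0,60],[0,0,0,-0.035,-0.0176,0.0216,60],[0,0,0,-0.035,-0.0176,0.0216,60],[0,0,0,-0.035,-0.0176,0.0216,60],[0,0,0,-0.035,-0.0176,0.0216,60],[0,0,0,-0.035,-0.0176,0.0216,60],[0,0,0,-0.035,-0.0176,0.0216,60],[0,0,0,-0.035,-0.0176,0.0216,60]]' 40; python3 -m jog '[[0,0,0,0,0,0,60],[0,0,0,0,0,0,60]]'; python3 plan.py .466 .385 .004 91
```

```text
time_s: 1.35
position: [0.4671, 0.3847, 0.0791]
tool_rot: [[-1.0, -0.017, -0.001], [-0.017, 1.0, -0.0], [0.001, -0.0, -1.0]]
ft_force: [-0.3, 0.2, 0.0]
grip_width: 0.0513
gripper_force: 0.0
time_s: 1.6
position: [0.4657, 0.3856, 0.0802]
tool_rot: [[-1.0, -0.017, -0.001], [-0.017, 1.0, -0.0], [0.001, -0.0, -1.0]]
ft_force: [0.6, -0.4, -0.6]
grip_width: 0.0511
gripper_force: 0.0
t 1.60 pos [0.4657 0.3856 0.0802] phi 91.0 grip 0.0511 F 0.0 ft [ 0.6 -0.4 -0.6]
turn z -0.000 rad; then shift [-0.0003 -0.0006  0.0762]
```

Tracking is good. I'll descend, grip and lift.

```bash
python3 -m jog '[[0,0,0,0,0,0.025,60],[0,0,0,0,0,0.025,60],[0,0,0,0,0,0.016,60],[0,0,0,0,0,0.010,60],[0,0,0,0,0,0,60],[0,0,0,0,0,0,15],[0,0,0,0,0,0,15],[0,0,0,0,0,0,15],[0,0,0,0,0,0,15],[0,0,0,0,0,0,15]]' 40; python3 -m jog '[[0,0,0,0,0,0,15],[0,0,0,0,0,-0.01,15],[0,0,0,0,0,-0.025,15],[0,0,0,0,0,-0.03,15],[0,0,0,0,0,-0.03,15],[0,0,0,0,0,0,15],[0,0,0,0,0,0,15]]'; python3 plan.py .602 .206 .06 1
```

```text
time_s: 2.85
position: [0.4666, 0.3857, 0.0051]
tool_rot: [[-1.0, -0.017, 0.001], [-0.017, 1.0, 0.001], [-0.001, 0.001, -1.0]]
ft_force: [-1.0, -0.2, 6.9]
grip_width: 0.0256
gripper_force: 39.6
time_s: 3.72
position: [0.4658, 0.3852, 0.0986]
tool_rot: [[-1.0, -0.017, -0.001], [-0.017, 1.0, -0.001], [0.001, -0.001, -1.0]]
ft_force: [-0.2, -1.4, -0.9]
grip_width: 0.0257
gripper_force: 39.5
t 3.73 pos [0.4658 0.3852 0.0986] phi 91.0 grip 0.0257 F 39.5 ft [-0.2 -1.4 -0.9]
turn z 1.571 rad; then shift [-0.1816  0.1331  0.0383]
```

```bash
python3 -m jog '[[0,0,0.1745,0,0,0,15],[0,0,0.1745,0,0,0,15],[0,0,0.1745,0,0,0,15],[0,0,0.1745,0,0,0,15],[0,0,0.1745,0,0,0,15],[0,0,0.1745,0,0,0,15],[0,0,0.1745,0,0,0,15],[0,0,0.1745,0,0,0,15],[0,0,0.1745,0,0,0,15]]'; python3 -m jog '[[0,0,0,-0.0303,0.0222,0.0064,15],[0,0,0,-0.0303,0.0222,0.0064,15],[0,0,0,-0.0303,0.0222,0.0064,15],[0,0,0,-0.0303,0.0222,0.0064,15],[0,0,0,-0.0303,0.0222,0.0064,15],[0,0,0,-0.0303,0.0222,0.0064,15],[0,0,0,0,0,0,15],[0,0,0,0,0,0,15]]'; python3 plan.py .602 .206 .0095 1
python3 - <<'E'
from seg import *
d=grab('scene','s1'); p=proj(d,[.6,.22,.06])[0].astype(int); print(p)
x0,y0=max(p[0]-90,0),max(p[1]-80,0)
cv2.imwrite('pics/s1c.png',cv2.resize(d['pixels'][y0:y0+150,x0:x0+180,::-1],None,fx=3,fy=3,interpolation=cv2.INTER_CUBIC))
E
```

```text
time_s: 4.85
position: [0.4657, 0.3852, 0.0977]
tool_rot: [[-0.012, 1.0, -0.002], [1.0, 0.012, -0.001], [-0.001, -0.002, -1.0]]
ft_force: [0.1, -0.4, -0.5]
grip_width: 0.0255
gripper_force: 39.5
time_s: 5.85
position: [0.6018, 0.2063, 0.0599]
tool_rot: [[-0.017, 1.0, -0.002], [1.0, 0.017, -0.0], [-0.0, -0.002, -1.0]]
ft_force: [-0.7, 0.4, -0.0]
grip_width: 0.0257
gripper_force: 39.5
t 5.85 pos [0.6018 0.2063 0.0599] phi 1.0 grip 0.0257 F 39.5 ft [-0.7  0.4 -0. ]
turn z 0.000 rad; then shift [-0.0003  0.0003  0.0504]
[337 153]
```

View pics/s1c.png

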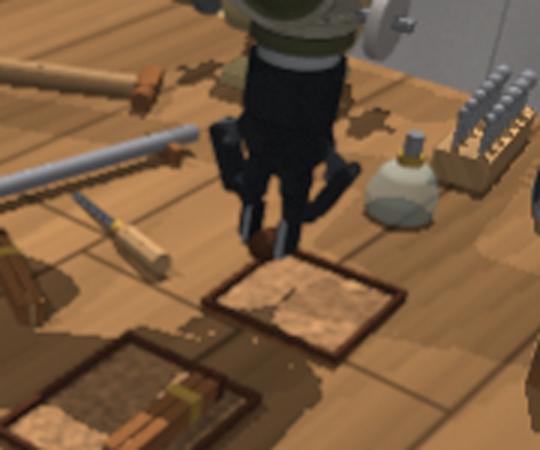

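The graver hangs between the fingertips over the near edge of the tray, at crop pixel (262,242). I'll lower it and release.

```bash
python3 -m jog '[[0,0,0,0,0,0.02,15],[0,0,0,0,0,0.018,15],[0,0,0,0,0,0.007,15],[0,0,0,0,0,0.003,15],[0,0,0,0,0,0.002,15],[0,0,0,0,0,0,15],[0,0,0,0,0,0,15]]'; python3 -m jog '[[0,0,0,0,0,0,34],[0,0,0,0,0,0,38],[0,0,0,0,0,0,42],[0,0,0,0,0,0,42],[0,0,0,0,0,0,42],[0,0,0,0,0,-0.006,42],[0,0,0,0,0,-0.02,42],[0,0,0,0,0,-0.03,42],[0,0,0,0,0,-0.04,60]]'; python3 plan.py .456 .2073 .08 70.8
```

```text
time_s: 6.78
position: [0.6028, 0.206, 0.0111]
tool_rot: [[-0.017, 1.0, 0.001], [1.0, 0.017, 0.0], [0.0, 0.001, -1.0]]
ft_force: [-0.4, -0.2, -0.1]
grip_width: 0.0249
gripper_force: 39.5
time_s: 7.9
position: [0.6022, 0.2059, 0.1075]
tool_rot: [[-0.017, 1.0, -0.001], [1.0, 0.017, -0.0], [-0.0, -0.001, -1.0]]
ft_force: [0.1, 0.7, 0.6]
grip_width: 0.0508
gripper_force: 0.0
t 7.90 pos [0.6022 0.2059 0.1075] phi 1.0 grip 0.0508 F 0.0 ft [0.1 0.7 0.6]
turn z -1.218 rad; then shift [ 0.1385 -0.0467  0.0275]
```

```bash
python3 -m jog '[[0,0,-0.174,0,0,0,60],[0,0,-0.174,0,0,0,60],[0,0,-0.174,0,0,0,60],[0,0,-0.174,0,0,0,60],[0,0,-0.174,0,0,0,60],[0,0,-0.174,0,0,0,60],[0,0,-0.174,0,0,0,60]]'; python3 -m jog '[[0,0,0,0.0277,-0.0093,0.0055,60],[0,0,0,0.0277,-0.0093,0.0055,60],[0,0,0,0.0277,-0.0093,0.0055,60],[0,0,0,0.0277,-0.0093,0.0055,60],[0,0,0,0.0277,-0.0093,0.0055,60],[0,0,0,0,0,0,60],[0,0,0,0,0,0,60]]'; python3 plan.py .456 .2073 .004 70.8
python3 - <<'E'
from seg import *
d=grab('scene','s2')
x0,y0=240,80
cv2.imwrite('pics/s2c.png',cv2.resize(d['pixels'][y0:y0+150,x0:x0+180,::-1],None,fx=3,fy=3,interpolation=cv2.INTER_CUBIC))
E
```

```text
time_s: 8.78
position: [0.6026, 0.206, 0.1072]
tool_rot: [[-0.946, 0.324, 0.0], [0.324, 0.946, 0.0], [-0.0, 0.0, -1.0]]
ft_force: [0.7, -0.2, -0.3]
grip_width: 0.0512
gripper_force: 0.0
time_s: 9.65
position: [0.4574, 0.2078, 0.0798]
tool_rot: [[-0.944, 0.329, 0.002], [0.329, 0.944, 0.0], [-0.002, 0.001, -1.0]]
ft_force: [0.2, 0.0, -0.4]
grip_width: 0.0515
gripper_force: 0.0
t 9.65 pos [0.4574 0.2078 0.0798] phi 70.8 grip 0.0515 F 0.0 ft [ 0.2  0.  -0.4]
turn z -0.000 rad; then shift [ 0.0013 -0.001   0.0758]
```

View pics/s2c.png

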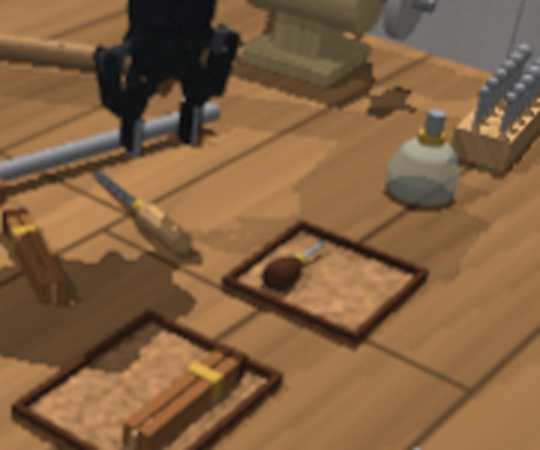

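The graver lies along its tray with the handle at crop pixel (283,270) and the tip at (322,245). File_b is next.

```bash
python3 -m jog '[[0,0,0,0.001,-0.001,0.025,60],[0,0,0,0,0,0.025,60],[0,0,0,0,0,0.016,60],[0,0,0,0,0,0.010,60],[0,0,0,0,0,0,60],[0,0,0,0,0,0,12],[0,0,0,0,0,0,12],[0,0,0,0,0,0,12],[0,0,0,0,0,0,12],[0,0,0,0,0,0,12]]' 50; python3 -m jog '[[0,0,0,0,0,0,12],[0,0,0,0,0,-0.01,12],[0,0,0,0,0,-0.025,12],[0,0,0,0,0,-0.03,12],[0,0,0,0,0,-0.03,12],[0,0,0,0,0,0,12],[0,0,0,0,0,0,12]]'; python3 plan.py .599 -.272 .06 0
```

```text
time_s: 10.95
position: [0.4557, 0.2073, 0.0039]
tool_rot: [[-0.944, 0.329, 0.002], [0.329, 0.944, 0.001], [-0.001, 0.001, -1.0]]
ft_force: [0.1, 1.2, 5.6]
grip_width: 0.0183
gripper_force: 49.9
time_s: 11.82
position: [0.4547, 0.2069, 0.0976]
tool_rot: [[-0.944, 0.329, -0.001], [0.329, 0.944, -0.0], [0.001, -0.001, -1.0]]
ft_force: [-0.8, 0.1, -1.2]
grip_width: 0.0184
gripper_force: 49.1
t 11.82 pos [0.4547 0.2069 0.0976] phi 70.8 grip 0.0184 F 49.1 ft [-0.8  0.1 -1.2]
turn z 1.235 rad; then shift [-0.479   0.1444  0.037 ]
```

```bash
python3 -m jog '[[0,0,0.1765,0,0,0,12],[0,0,0.1765,0,0,0,12],[0,0,0.1765,0,0,0,12],[0,0,0.1765,0,0,0,12],[0,0,0.1765,0,0,0,12],[0,0,0.1765,0,0,0,12],[0,0,0.1765,0,0,0,12],[0,0,0,-0.04,0.012,0,12],[0,0,0,-0.04,0.012,0,12],[0,0,0,-0.04,0.012,0,12]]'; python3 -m jog '[[0,0,0,-0.04,0.012,0,12],[0,0,0,-0.04,0.012,0,12],[0,0,0,-0.04,0.012,0,12],[0,0,0,-0.04,0.012,0.005,12],[0,0,0,-0.04,0.012,0.005,12],[0,0,0,-0.04,0.012,0.008,12],[0,0,0,-0.04,0.012,0.008,12],[0,0,0,-0.04,0.012,0.008,12],[0,0,0,-0.04,0.012,0.003,12],[0,0,0,0,0,0,12]]'; python3 -m jog '[[0,0,0,0,0,0,12]]'; python3 plan.py .599 -.272 .009 0
python3 - <<'E'
from seg import *
d=grab('scene','s3'); p=proj(d,[.6,-.24,.06])[0].astype(int); print(p)
x0,y0=max(p[0]-90,0),max(p[1]-80,0)
cv2.imwrite('pics/s3c.png',cv2.resize(d['pixels'][y0:y0+150,x0:x0+180,::-1],None,fx=3,fy=3,interpolation=cv2.INTER_CUBIC))
E
```

```text
time_s: 13.08
position: [0.4908, 0.0859, 0.097]
tool_rot: [[-0.0, 1.0, -0.003], [1.0, 0.0, 0.0], [0.0, -0.003, -1.0]]
ft_force: [1.7, 0.1, -1.7]
grip_width: 0.0187
gripper_force: 49.2
time_s: 14.32
position: [0.5987, -0.2752, 0.0588]
tool_rot: [[0.003, 1.0, -0.002], [1.0, -0.003, 0.001], [0.001, -0.002, -1.0]]
ft_force: [-0.5, 0.6, -0.8]
grip_width: 0.0184
gripper_force: 49.1
time_s: 14.45
position: [0.5985, -0.272, 0.06]
tool_rot: [[-0.0, 1.0, -0.002], [1.0, 0.0, 0.002], [0.002, -0.002, -1.0]]
ft_force: [0.3, -0.7, -0.0]
grip_width: 0.0179
gripper_force: 49.1
t 14.45 pos [ 0.5985 -0.272   0.06  ] phi 0.0 grip 0.0179 F 49.1 ft [ 0.3 -0.7 -0. ]
turn z 0.000 rad; then shift [-0.0001  0.0006  0.051 ]
[199 239]
```

View pics/s3c.png

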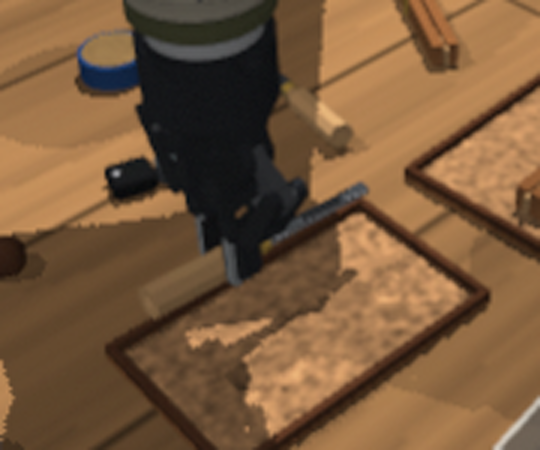

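File_b is held level and parallel to the tray, with the handle at crop pixel (180,285) and the tip at (362,190). I'll lower it.

```bash
python3 -m jog '[[0,0,0,0,0,0.02,12],[0,0,0,0,0,0.018,12],[0,0,0,0,0,0.008,12],[0,0,0,0,0,0.004,12],[0,0,0,0,0,0.0015,12],[0,0,0,0,0,0,12],[0,0,0,0,0,0,12]]'; python3 -m jog '[[0,0,0,0,0,0,26],[0,0,0,0,0,0,31],[0,0,0,0,0,0,36],[0,0,0,0,0,0,36],[0,0,0,0,0,0,36],[0,0,0,0,0,-0.006,36],[0,0,0,0,0,-0.02,36],[0,0,0,0,0,-0.03,36],[0,0,0,0,0,-0.04,60]]'; python3 plan.py .4236 .0782 .08 60.3;  python3 plan.py .447 -.0858 .08 79
```

```text
time_s: 15.38
position: [0.5994, -0.2731, 0.0102]
tool_rot: [[0.0, 1.0, 0.001], [1.0, -0.0, -0.0], [-0.0, 0.001, -1.0]]
ft_force: [-0.2, 0.1, -1.4]
grip_width: 0.0181
gripper_force: 49.2
time_s: 16.5
position: [0.5989, -0.2727, 0.1064]
tool_rot: [[0.0, 1.0, -0.001], [1.0, -0.0, 0.001], [0.001, -0.001, -1.0]]
ft_force: [0.3, -0.0, -0.1]
grip_width: 0.0476
gripper_force: 0.0
t 16.50 pos [ 0.5989 -0.2727  0.1064] phi -0.0 grip 0.0476 F 0.0 ft [ 0.3 -0.  -0.1]
turn z -1.052 rad; then shift [0.3261 0.218  0.0264]
t 16.50 pos [ 0.5989 -0.2727  0.1064] phi -0.0 grip 0.0476 F 0.0 ft [ 0.3 -0.  -0.1]
turn z -1.379 rad; then shift [0.1847 0.1545 0.0264]
```

Next is file_a, which is nearer.

```bash
python3 -m jog '[[0,0,-0.1724,0,0,0,60],[0,0,-0.1724,0,0,0,60],[0,0,-0.1724,0,0,0,60],[0,0,-0.1724,0,0,0,60],[0,0,-0.1724,0,0,0,60],[0,0,-0.1724,0,0,0,60],[0,0,-0.1724,0,0,0,60],[0,0,-0.1724,0,0,0,60]]'; python3 -m jog '[[0,0,0,0.0308,0.0258,0.0044,60],[0,0,0,0.0308,0.0258,0.0044,60],[0,0,0,0.0308,0.0258,0.0044,60],[0,0,0,0.0308,0.0258,0.0044,60],[0,0,0,0.0308,0.0258,0.0044,60],[0,0,0,0.0308,0.0258,0.0044,60],[0,0,0,0,0,0,60],[0,0,0,0,0,0,60]]'; python3 plan.py .447 -.0858 .004 79
python3 -m jog '[[0,0,0,0,0,0.025,60],[0,0,0,0,0,0.025,60],[0,0,0,0,0,0.016,60],[0,0,0,0,0,0.010,60],[0,0,0,0,0,0,60],[0,0,0,0,0,0,12],[0,0,0,0,0,0,12],[0,0,0,0,0,0,12],[0,0,0,0,0,0,12],[0,0,0,0,0,0,12]]' 50; python3 -m jog '[[0,0,0,0,0,0,12],[0,0,0,0,0,-0.01,12],[0,0,0,0,0,-0.025,12],[0,0,0,0,0,-0.03,12],[0,0,0,0,0,-0.03,12],[0,0,0,0,0,0,12],[0,0,0,0,0,0,12]]'; python3 plan.py .650 -.272 .06 0
python3 - <<'E'
from seg import *
d=grab('scene','s4'); p=proj(d,[.53,-.2,.04])[0].astype(int); print(p)
x0,y0=max(p[0]-100,0),max(p[1]-85,0)
cv2.imwrite('pics/s4c.png',cv2.resize(d['pixels'][y0:y0+170,x0:x0+200,::-1],None,fx=3,fy=3,interpolation=cv2.INTER_CUBIC))
E
```

```text
time_s: 17.5
position: [0.5992, -0.2729, 0.1062]
tool_rot: [[-0.983, 0.185, 0.0], [0.185, 0.983, -0.0], [-0.0, -0.0, -1.0]]
ft_force: [0.7, 0.0, 0.1]
grip_width: 0.0511
gripper_force: 0.0
time_s: 18.5
position: [0.4482, -0.0864, 0.0799]
tool_rot: [[-0.982, 0.19, 0.002], [0.19, 0.982, -0.001], [-0.002, -0.001, -1.0]]
ft_force: [0.9, -0.4, -0.8]
grip_width: 0.0508
gripper_force: 0.0
t 18.50 pos [ 0.4482 -0.0864  0.0799] phi 79.0 grip 0.0508 F 0.0 ft [ 0.9 -0.4 -0.8]
turn z 0.000 rad; then shift [0.0014 0.0004 0.0759]
time_s: 19.75
position: [0.4477, -0.0859, 0.0038]
tool_rot: [[-0.982, 0.19, 0.001], [0.19, 0.982, -0.001], [-0.001, -0.0, -1.0]]
ft_force: [-0.0, 0.6, 6.4]
grip_width: 0.0182
gripper_force: 50.1
time_s: 20.62
position: [0.4468, -0.0855, 0.0978]
tool_rot: [[-0.982, 0.19, -0.001], [0.19, 0.982, 0.0], [0.001, 0.0, -1.0]]
ft_force: [0.1, 0.0, -1.1]
grip_width: 0.0185
gripper_force: 49.4
t 20.62 pos [ 0.4468 -0.0855  0.0978] phi 79.0 grip 0.0185 F 49.4 ft [ 0.1  0.  -1.1]
turn z 1.379 rad; then shift [-0.1865  0.2032  0.0377]
[193 221]
```

View pics/s4c.png

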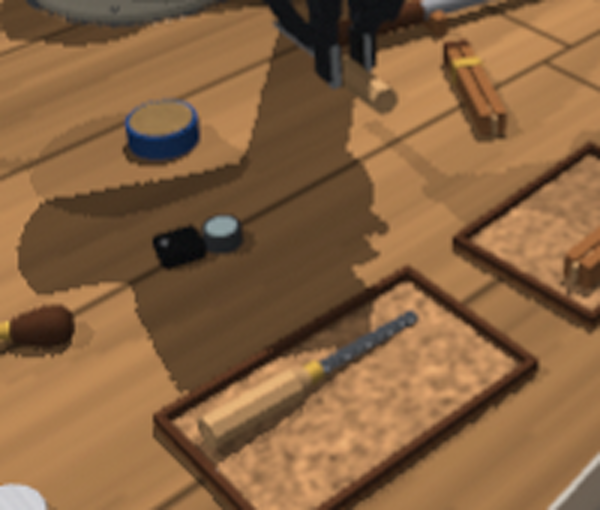

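File_b lies flat in the near half of its tray, with the handle end at (205,430) and the tip at (415,318). File_a is held at (370,88). I'll place it in the far half.

```bash
python3 -m jog '[[0,0,0.1724,0,0,0,12],[0,0,0.1724,0,0,0,12],[0,0,0.1724,0,0,0,12],[0,0,0.1724,0,0,0,12],[0,0,0.1724,0,0,0,12],[0,0,0.1724,0,0,0,12],[0,0,0.1724,0,0,0,12],[0,0,0.1724,0,0,0,12]]'; python3 -m jog '[[0,0,0,-0.0266,0.029,0,12],[0,0,0,-0.0266,0.029,0,12],[0,0,0,-0.0266,0.029,0,12],[0,0,0,-0.0266,0.029,0,12],[0,0,0,-0.0266,0.029,0,12],[0,0,0,-0.0266,0.029,0.01,12],[0,0,0,-0.0266,0.029,0.01,12],[0,0,0,0,0,0.017,12],[0,0,0,0,0,0,12],[0,0,0,0,0,0,12]]';  python3 plan.py .650 -.272 .009 0
```

```text
time_s: 21.68
position: [0.4467, -0.0855, 0.0973]
tool_rot: [[0.006, 1.0, -0.002], [1.0, -0.006, 0.001], [0.001, -0.002, -1.0]]
ft_force: [0.8, 0.7, -1.4]
grip_width: 0.0187
gripper_force: 49.4
time_s: 22.92
position: [0.6499, -0.2713, 0.0615]
tool_rot: [[-0.0, 1.0, -0.0], [1.0, 0.0, 0.0], [0.0, -0.0, -1.0]]
ft_force: [0.7, -0.0, 0.2]
grip_width: 0.0185
gripper_force: 49.4
t 22.93 pos [ 0.6499 -0.2713  0.0615] phi 0.0 grip 0.0185 F 49.4 ft [ 0.7 -0.   0.2]
turn z 0.000 rad; then shift [-0.0007  0.0001  0.0525]
```

```bash
python3 -m jog '[[0,0,0,0,0,0.02,12],[0,0,0,0,0,0.019,12],[0,0,0,0,0,0.008,12],[0,0,0,0,0,0.004,12],[0,0,0,0,0,0.0015,12],[0,0,0,0,0,0,12],[0,0,0,0,0,0,12]]'; python3 -m jog '[[0,0,0,0,0,0,26],[0,0,0,0,0,0,31],[0,0,0,0,0,0,36],[0,0,0,0,0,0,36],[0,0,0,0,0,0,36],[0,0,0,0,0,-0.006,36],[0,0,0,0,0,-0.02,36],[0,0,0,0,0,-0.03,36],[0,0,0,0,0,-0.04,60]]'; python3 plan.py .4376 -.3485 .08 -33.5
```

```text
time_s: 23.8
position: [0.6504, -0.2721, 0.0093]
tool_rot: [[-0.0, 1.0, 0.001], [1.0, 0.0, -0.0], [-0.0, 0.001, -1.0]]
ft_force: [-0.5, -0.5, -0.3]
grip_width: 0.0182
gripper_force: 49.4
time_s: 24.92
position: [0.6499, -0.2718, 0.1055]
tool_rot: [[0.0, 1.0, -0.001], [1.0, -0.0, 0.001], [0.001, -0.001, -1.0]]
ft_force: [0.0, -0.9, -0.0]
grip_width: 0.048
gripper_force: 0.0
t 24.93 pos [ 0.6499 -0.2718  0.1055] phi -0.0 grip 0.0480 F 0.0 ft [ 0.  -0.9 -0. ]
turn z 0.585 rad; then shift [-0.1812 -0.1347  0.0255]
```

Next is graver 2.

```bash
python3 -m jog '[[0,0,0.1463,0,0,0,60],[0,0,0.1463,0,0,0,60],[0,0,0.1463,0,0,0,60],[0,0,0.1463,0,0,0,60],[0,0,0,-0.0302,-0.0224,0,60],[0,0,0,-0.0302,-0.0224,0,60],[0,0,0,-0.0302,-0.0224,0,60],[0,0,0,-0.0302,-0.0224,0.005,60],[0,0,0,-0.0302,-0.0224,0.01,60],[0,0,0,-0.0302,-0.0224,0.01,60]]'; python3 -m jog '[[0,0,0,0,0,0,60],[0,0,0,0,0,0,60]]'; python3 plan.py .4376 -.3485 .004 -33.5
python3 - <<'E'
from seg import *
d=grab('scene','s5'); p=proj(d,[.53,-.25,.04])[0].astype(int); print(p)
x0,y0=max(p[0]-130,0),max(p[1]-100,0)
cv2.imwrite('pics/s5c.png',cv2.resize(d['pixels'][y0:y0+190,x0:x0+260,::-1],None,fx=3,fy=3,interpolation=cv2.INTER_CUBIC))
E
```

```text
time_s: 26.18
position: [0.4371, -0.3492, 0.0802]
tool_rot: [[0.552, 0.834, 0.001], [0.834, -0.552, -0.001], [-0.0, 0.001, -1.0]]
ft_force: [0.7, -0.3, 1.5]
grip_width: 0.0512
gripper_force: 0.0
time_s: 26.42
position: [0.4388, -0.3489, 0.0805]
tool_rot: [[0.552, 0.834, 0.001], [0.834, -0.552, -0.001], [-0.0, 0.001, -1.0]]
ft_force: [-0.0, -0.1, -0.2]
grip_width: 0.0513
gripper_force: 0.0
t 26.43 pos [ 0.4388 -0.3489  0.0805] phi -33.5 grip 0.0513 F 0.0 ft [-0.  -0.1 -0.2]
turn z -0.001 rad; then shift [-0.0003 -0.0014  0.0765]
[174 232]
```

View pics/s5c.png

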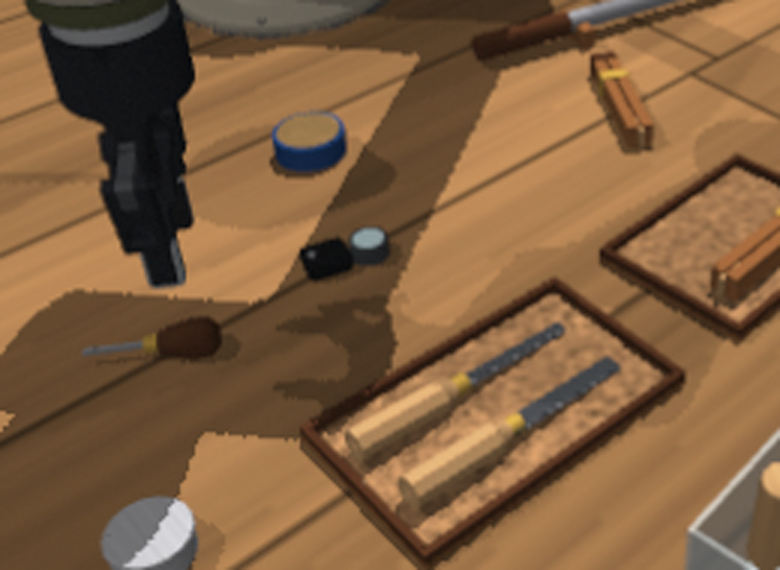

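Both files lie side by side in their tray, from (350,450) to (560,330) and from (405,495) to (615,365). I'll grip graver 2.

```bash
python3 -m jog '[[0,0,0,0,-0.001,0.025,60],[0,0,0,0,0,0.025,60],[0,0,0,0,0,0.016,60],[0,0,0,0,0,0.010,60],[0,0,0,0,0,0,60],[0,0,0,0,0,0,15],[0,0,0,0,0,0,15],[0,0,0,0,0,0,15],[0,0,0,0,0,0,15],[0,0,0,0,0,0,15]]' 40; python3 -m jog '[[0,0,0,0,0,0,15],[0,0,0,0,0,-0.01,15],[0,0,0,0,0,-0.025,15],[0,0,0,0,0,-0.03,15],[0,0,0,0,0,-0.03,15],[0,0,0,0,0,0,15],[0,0,0,0,0,0,15]]'; python3 plan.py .652 .2695 .06 1
```

```text
time_s: 27.72
position: [0.4377, -0.3486, 0.0048]
tool_rot: [[0.552, 0.834, 0.001], [0.834, -0.552, -0.001], [-0.0, 0.002, -1.0]]
ft_force: [0.4, 2.0, 5.7]
grip_width: 0.0254
gripper_force: 39.6
time_s: 28.6
position: [0.4369, -0.3479, 0.0982]
tool_rot: [[0.552, 0.834, -0.001], [0.834, -0.552, 0.001], [0.0, -0.001, -1.0]]
ft_force: [-0.2, -0.4, -0.5]
grip_width: 0.0255
gripper_force: 39.5
t 28.60 pos [ 0.4369 -0.3479  0.0982] phi -33.5 grip 0.0255 F 39.5 ft [-0.2 -0.4 -0.5]
turn z -0.603 rad; then shift [0.6135 0.2258 0.0382]
```

```bash
python3 -m jog '[[0,0,-0.1507,0,0,0,15],[0,0,-0.1507,0,0,0,15],[0,0,-0.1507,0,0,0,15],[0,0,-0.1507,0,0,0,15],[0,0,0,0.0383,0.0141,0,15],[0,0,0,0.0383,0.0141,0,15],[0,0,0,0.0383,0.0141,0,15],[0,0,0,0.0383,0.0141,0,15],[0,0,0,0.0383,0.0141,0,15],[0,0,0,0.0383,0.0141,0,15]]'; python3 -m jog '[[0,0,0,0.0383,0.0141,0,15],[0,0,0,0.0383,0.0141,0,15],[0,0,0,0.0383,0.0141,0,15],[0,0,0,0.0383,0.0141,0,15],[0,0,0,0.0383,0.0141,0,15],[0,0,0,0.0383,0.0141,0,15],[0,0,0,0.0383,0.0141,0,15],[0,0,0,0.0383,0.0141,0,15],[0,0,0,0.0383,0.0141,0,15],[0,0,0,0.0383,0.0141,0,15]]';python3 -m jog '[[0,0,0,0,0,0.02,15],[0,0,0,0,0,0.018,15],[0,0,0,0,0,0,15],[0,0,0,0,0,0,15]]'; python3 plan.py .652 .2695 .0095 1
```

```text
time_s: 29.85
position: [0.5176, -0.1155, 0.0976]
tool_rot: [[-0.018, 1.0, -0.002], [1.0, 0.018, 0.001], [0.001, -0.002, -1.0]]
ft_force: [0.7, -0.3, -1.1]
grip_width: 0.0258
gripper_force: 39.5
time_s: 31.1
position: [0.6518, 0.2696, 0.097]
tool_rot: [[-0.018, 1.0, -0.003], [1.0, 0.018, -0.001], [-0.001, -0.003, -1.0]]
ft_force: [0.5, -0.3, -1.0]
grip_width: 0.025
gripper_force: 39.5
time_s: 31.6
position: [0.6524, 0.268, 0.0612]
tool_rot: [[-0.017, 1.0, 0.0], [1.0, 0.017, 0.0], [0.0, 0.0, -1.0]]
ft_force: [0.1, -0.9, -0.3]
grip_width: 0.0253
gripper_force: 39.5
t 31.60 pos [0.6524 0.268  0.0612] phi 1.0 grip 0.0253 F 39.5 ft [ 0.1 -0.9 -0.3]
turn z -0.001 rad; then shift [ 0.0015 -0.0004  0.0517]
```

```bash
python3 -m jog '[[0,0,0,0,0,0.02,15],[0,0,0,0,0,0.018,15],[0,0,0,0,0,0.007,15],[0,0,0,0,0,0.004,15],[0,0,0,0,0,0.002,15],[0,0,0,0,0,0,15],[0,0,0,0,0,0,15]]'; python3 -m jog '[[0,0,0,0,0,0,34],[0,0,0,0,0,0,38],[0,0,0,0,0,0,42],[0,0,0,0,0,0,42],[0,0,0,0,0,0,42],[0,0,0,0,0,-0.006,42],[0,0,0,0,0,-0.02,42],[0,0,0,0,0,-0.03,42],[0,0,0,0,0,-0.04,60]]'; python3 plan.py .4236 .0782 .08 60.3
```

```text
time_s: 32.48
position: [0.6523, 0.2685, 0.0102]
tool_rot: [[-0.018, 1.0, 0.001], [1.0, 0.018, 0.0], [0.0, 0.001, -1.0]]
ft_force: [0.5, 0.7, 0.1]
grip_width: 0.0255
gripper_force: 39.5
time_s: 33.6
position: [0.6517, 0.2683, 0.1065]
tool_rot: [[-0.018, 1.0, -0.001], [1.0, 0.018, -0.0], [-0.0, -0.001, -1.0]]
ft_force: [0.3, -0.5, 0.1]
grip_width: 0.0508
gripper_force: 0.0
t 33.60 pos [0.6517 0.2683 0.1065] phi 1.0 grip 0.0508 F 0.0 ft [ 0.3 -0.5  0.1]
turn z -1.035 rad; then shift [ 0.104  -0.2781  0.0268]
```

Last is the ring clamp.

```bash
python3 -m jog '[[0,0,-0.1725,0,0,0,60],[0,0,-0.1725,0,0,0,60],[0,0,-0.1725,0,0,0,60],[0,0,-0.1725,0,0,0,60],[0,0,-0.1725,0,0,0,60],[0,0,-0.1725,0,0,0,60]]'; python3 -m jog '[[0,0,0,0.013,-0.0348,0,60],[0,0,0,0.013,-0.0348,0,60],[0,0,0,0.013,-0.0348,0,60],[0,0,0,0.013,-0.0348,0,60],[0,0,0,0.013,-0.0348,0,60],[0,0,0,0.013,-0.0348,0.007,60],[0,0,0,0.013,-0.0348,0.01,60],[0,0,0,0.013,-0.0348,0.01,60],[0,0,0,0,0,0,60],[0,0,0,0,0,0,60]]'; python3 plan.py .4236 .0782 .004 60.3
python3 - <<'E'
from seg import *
d=grab('scene','s6')
x0,y0=180,80
cv2.imwrite('pics/s6c.png',cv2.resize(d['pixels'][y0:y0+170,x0:x0+230,::-1],None,fx=3,fy=3,interpolation=cv2.INTER_CUBIC))
E
```

```text
time_s: 34.35
position: [0.6521, 0.2685, 0.1063]
tool_rot: [[-0.872, 0.49, 0.0], [0.49, 0.872, 0.0], [-0.0, 0.0, -1.0]]
ft_force: [0.2, -0.2, 1.2]
grip_width: 0.0512
gripper_force: 0.0
time_s: 35.6
position: [0.4249, 0.0782, 0.0795]
tool_rot: [[-0.869, 0.496, 0.002], [0.496, 0.869, -0.0], [-0.002, 0.001, -1.0]]
ft_force: [0.6, 0.4, 0.4]
grip_width: 0.0511
gripper_force: 0.0
t 35.60 pos [0.4249 0.0782 0.0795] phi 60.3 grip 0.0511 F 0.0 ft [0.6 0.4 0.4]
turn z -0.000 rad; then shift [ 0.0012 -0.0007  0.0755]
```

View pics/s6c.png

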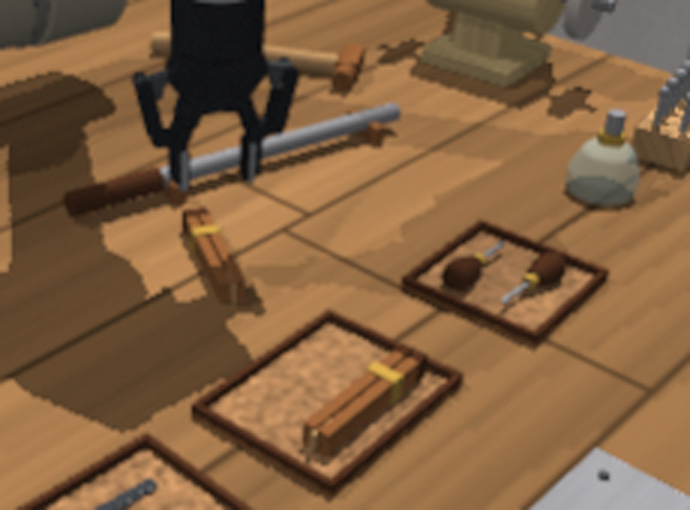

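Both gravers lie side by side in their tray, with the handles at crop pixels (462,272) and (547,266). I'll grip the clamp at (215,258).

```bash
python3 -m jog '[[0,0,0,0.001,0,0.025,60],[0,0,0,0,0,0.025,60],[0,0,0,0,0,0.016,60],[0,0,0,0,0,0.010,60],[0,0,0,0,0,0,60],[0,0,0,0,0,0,15],[0,0,0,0,0,0,15],[0,0,0,0,0,0,15],[0,0,0,0,0,0,15],[0,0,0,0,0,0,15]]' 50; python3 -m jog '[[0,0,0,0,0,0,15],[0,0,0,0,0,-0.01,15],[0,0,0,0,0,-0.025,15],[0,0,0,0,0,-0.03,15],[0,0,0,0,0,-0.03,15],[0,0,0,0,0,0,15],[0,0,0,0,0,0,15]]'; python3 plan.py .596 .0015 .06 1
```

```text
time_s: 36.9
position: [0.4235, 0.0787, 0.0036]
tool_rot: [[-0.869, 0.495, 0.002], [0.495, 0.869, -0.0], [-0.002, 0.001, -1.0]]
ft_force: [0.1, 1.7, 6.9]
grip_width: 0.0225
gripper_force: 49.9
time_s: 37.78
position: [0.4225, 0.0786, 0.0975]
tool_rot: [[-0.869, 0.495, -0.001], [0.495, 0.869, 0.0], [0.001, -0.0, -1.0]]
ft_force: [-0.8, -0.2, -0.6]
grip_width: 0.023
gripper_force: 49.1
t 37.77 pos [0.4225 0.0786 0.0975] phi 60.3 grip 0.0230 F 49.1 ft [-0.8 -0.2 -0.6]
turn z 1.035 rad; then shift [-0.0802  0.1721  0.0374]
```

```bash
python3 -m jog '[[0,0,0.1725,0,0,0,15],[0,0,0.1725,0,0,0,15],[0,0,0.1725,0,0,0,15],[0,0,0.1725,0,0,0,15],[0,0,0.1725,0,0,0,15],[0,0,0.1725,0,0,0,15],[0,0,0,-0.016,0.0344,0,15],[0,0,0,-0.016,0.0344,0,15],[0,0,0,-0.016,0.0344,0,15],[0,0,0,-0.016,0.0344,0,15]]'; python3 -m jog '[[0,0,0,-0.016,0.0344,0,15],[0,0,0,0,0,0.017,15],[0,0,0,0,0,0.02,15],[0,0,0,0,0,0,15],[0,0,0,0,0,0,15]]'; python3 plan.py .596 .0015 .0085 1
python3 - <<'E'
from seg import *
d=grab('scene','s7')
x0,y0=200,100
cv2.imwrite('pics/s7c.png',cv2.resize(d['pixels'][y0:y0+150,x0:x0+180,::-1],None,fx=3,fy=3,interpolation=cv2.INTER_CUBIC))
E
```

```text
time_s: 39.02
position: [0.5621, 0.0165, 0.0963]
tool_rot: [[-0.017, 1.0, -0.003], [1.0, 0.017, 0.001], [0.001, -0.003, -1.0]]
ft_force: [1.1, -0.4, -0.6]
grip_width: 0.0233
gripper_force: 49.2
time_s: 39.65
position: [0.5964, 0.0017, 0.0609]
tool_rot: [[-0.018, 1.0, -0.0], [1.0, 0.018, 0.0], [0.0, -0.0, -1.0]]
ft_force: [-0.7, 0.0, -1.4]
grip_width: 0.0229
gripper_force: 49.3
t 39.65 pos [0.5964 0.0017 0.0609] phi 1.0 grip 0.0229 F 49.3 ft [-0.7  0.  -1.4]
turn z 0.000 rad; then shift [-0.0002 -0.0004  0.0524]
```

View pics/s7c.png

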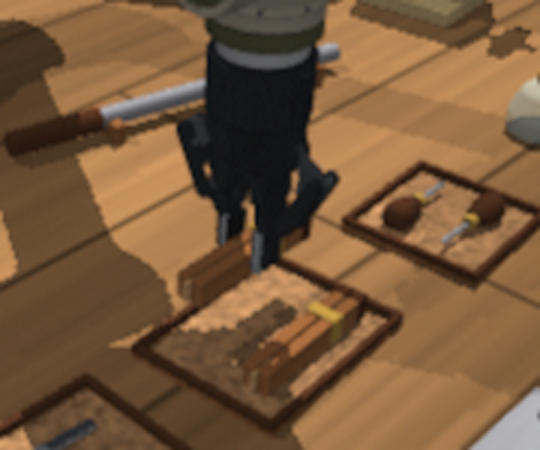

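The clamp is level and parallel to the tray, held around (245,262). I'll lower it, release, and retreat clear of the camera view.

```bash
python3 -m jog '[[0,0,0,0,0,0.02,15],[0,0,0,0,0,0.018,15],[0,0,0,0,0,0.008,15],[0,0,0,0,0,0.004,15],[0,0,0,0,0,0.002,15],[0,0,0,0,0,0,15],[0,0,0,0,0,0,15]]'; python3 -m jog '[[0,0,0,0,0,0,30],[0,0,0,0,0,0,35],[0,0,0,0,0,0,40],[0,0,0,0,0,0,40],[0,0,0,0,0,0,40],[0,0,0,0,0,-0.006,40],[0,0,0,0,0,-0.02,40],[0,0,0,0,0,-0.04,40],[0,0,0,0,0,-0.05,40],[0,0,0,0,0,-0.05,40]]'; python3 -m jog '[[0,0,0,0.04,-0.025,-0.01,40],[0,0,0,0.04,-0.025,-0.01,40],[0,0,0,0.04,-0.025,-0.01,40],[0,0,0,0.04,-0.025,0,40],[0,0,0,0.04,-0.025,0,40],[0,0,0,0.04,-0.025,0,40],[0,0,0,0.04,-0.025,0,40],[0,0,0,0.04,-0.025,0,40],[0,0,0,0,0,0,40],[0,0,0,0,0,0,40]]'
python3 - <<'E'
from seg import *
d=grab('top','t9');e=grab('scene','s9')
a=cv2.resize(d['pixels'][110:270,85:435,::-1],(800,366),interpolation=cv2.INTER_CUBIC)
cv2.imwrite('pics/t9c.png',a)
M=masks(d)
for k in('pale','dark','brass','steel'):
    w=np.zeros_like(M[k]);w[120:260,120:420]=M[k][120:260,120:420]
    for c,s,p in blobs(d,w,9 if k=='brass' else 25): print(k,c.round(1),s[4],onz(d,[c],.014)[0])
E
```

```text
time_s: 40.58
position: [0.5965, 0.0016, 0.0092]
tool_rot: [[-0.018, 1.0, 0.001], [1.0, 0.018, -0.0], [-0.0, 0.001, -1.0]]
ft_force: [-0.4, -0.3, 0.1]
grip_width: 0.0229
gripper_force: 49.3
time_s: 41.82
position: [0.5961, 0.0017, 0.1768]
tool_rot: [[-0.018, 1.0, 0.0], [1.0, 0.018, -0.0], [-0.0, 0.0, -1.0]]
ft_force: [0.6, 0.0, -0.7]
grip_width: 0.034
gripper_force: 0.0
time_s: 43.08
position: [0.3909, 0.3178, 0.2051]
tool_rot: [[-0.018, 1.0, 0.001], [1.0, 0.018, -0.0], [-0.0, 0.001, -1.0]]
ft_force: [0.6, -0.6, 0.3]
grip_width: 0.0341
gripper_force: 0.0
pale [164.9 138.6] 30 [0.669  0.2279 0.014 ]
pale [327.4 142.1] 56 [ 0.6699 -0.1844  0.014 ]
pale [314.4 145.2] 29 [ 0.6608 -0.1514  0.014 ]
pale [179.  148.9] 41 [0.6429 0.1902 0.014 ]
pale [371.8 151.4] 166 [ 0.6492 -0.2977  0.014 ]
pale [155.9 155.4] 39 [0.625  0.2481 0.014 ]
pale [262.7 156.8] 30 [ 0.6278 -0.0214  0.014 ]
pale [314.2 166.9] 77 [ 0.6054 -0.1508  0.014 ]
pale [343.9 160.3] 39 [ 0.6241 -0.226   0.014 ]
pale [154.6 168.5] 31 [0.5914 0.2494 0.014 ]
pale [372.4 171.4] 159 [ 0.5978 -0.2983  0.014 ]
pale [168.4 173.5] 33
[... 408 characters left out ...]
49.4 160.4] 617 [ 0.6244 -0.24    0.014 ]
dark [149.6 144.8] 135 [0.6519 0.2661 0.014 ]
dark [227.4 147.9] 39 [0.6483 0.0679 0.014 ]
dark [170.8 164.5] 140 [0.6025 0.2089 0.014 ]
dark [229.9 169.1] 40 [0.5945 0.0599 0.014 ]
brass [242.  146.1] 54 [0.6539 0.0314 0.014 ]
brass [159.1 145.4] 11 [0.651  0.2416 0.014 ]
brass [353.4 150.9] 19 [ 0.649  -0.2506  0.014 ]
brass [159.9 164.6] 11 [0.6015 0.2365 0.014 ]
brass [244.7 168. ] 50 [0.598  0.0229 0.014 ]
brass [354.5 170.5] 16 [ 0.5989 -0.2527  0.014 ]
steel [334.6 150.1] 168 [ 0.6496 -0.2025  0.014 ]
steel [150.8 164.5] 26 [0.6012 0.2597 0.014 ]
steel [335.3 169.8] 97 [ 0.5993 -0.2041  0.014 ]
steel [335.5 235.5] 117 [ 0.4362 -0.2043  0.014 ]
```

View pics/t9c.png

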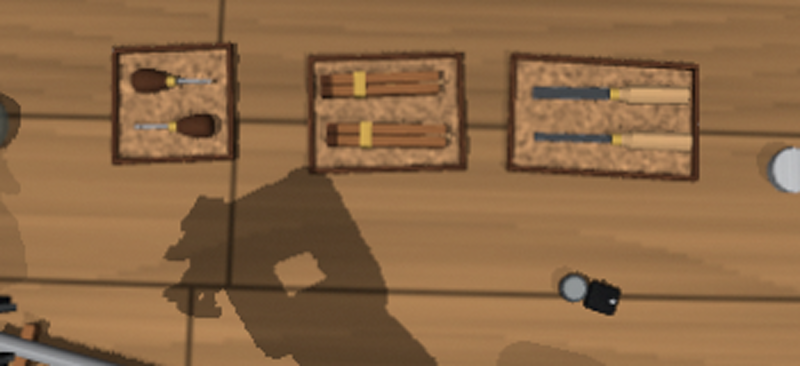

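The final top view shows all five tools in their trays and lying lengthwise. The ferrules and bands put every tool within about 6 mm of its tray's middle. The loupe (335.5,235.5) and the old clamp's band (242,146.1) have not moved. I'm handing in.

```bash
python3 -c "
from rig import job
print(job.close_job())"
```

```text
the job is handed in; nothing more can be done
None
```

The job is handed in at about 43 s: both files, both gravers and the ring clamp lie lengthwise near mid-tray in their own trays, and the last top view showed the loupe and old clamp unmoved; no verdict was returned.

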